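# Close the sample crate: last bracket in, lid on, bail down

## Robot

A 6-joint arm with a two-finger parallel gripper is mounted at the origin on the work surface. World frame = base frame: x ahead of the robot, y to its left, z up, the work surface at z = 0. Lengths are in mm, angles in degrees, forces in N, time in s.
With the tool pointing down it reaches from about 275 to 725 mm from the base axis. Payload 5.6 kg.
Tool frame: the origin (TCP) lies on the centre line of the jaws, within the pads' length; the fingertips stand robot.tips_ahead ahead of it and the grasp point (between the pads) lies 5 mm behind it (robot.tips_ahead is the distance from the TCP to the fingertips, in mm); z points along the fingers, y is the line along which they close (so a half turn about z gives the same grasp; the last joint's range is limited). The gripper opens to 85 mm and grips with 20 to 120 N. Pads are 22 mm wide; open, the fingers measure 114 mm over their backs; the gripper's body (76 mm by 85 mm) begins 54 mm behind the grasp point. The pads swing forward as they close: fully open they stand 13 mm farther back than shut.
Start: joints at [-56.402, 14.616, 6.199, 0, -81.583, -16.306], TCP at [163.501, -525.129, 245.283] pointing down, gripper open.
Joint ranges: [-168.99, 168.99], [-69.2, 112.95], [-62.41, 85.93], [-164.36, 98.24], [-168.68, -3.75], [-174.98, 174.98]. Speed limits (degrees/s): [147.25, 147.25, 180, 180, 180, 180].

## Interface

Orientations are given as a 3x3 rotation matrix whose columns are the frame's x, y, z axes.
In Python, from plant import robot gives the robot as it stands.
- The arm moves only by the tool carry_out, never from a script. Its argument "steps" is a list of rows, each an object with "dp": the shift along the tool's x, y, z in cm, a list of three; "roll": the turn about the tool's z in rad; "fingers": the opening, from 0 (shut) to 1 (fully open). A call has 1 to 5 rows; each row is the pose to reach, as a shift and turn from the pose commanded when the call began, along the tool's axes at that moment; what a row does not reach only later rows make up. A row lasts 1/8 s, in which the tool goes at most 62.5 mm and 10.7 degrees, less where a joint would pass 70% of its speed; a pose out of reach is approached as far as the arm can. A call with a gripper value outside its range is refused whole. The fingers move at their own pace and stop on an object; "grip_force" is the grip in N (left out, the last holds). Time passes only in rows, so rows that repeat a pose let the fingers close. It gives the time, the measured TCP pose, the force, the opening and the grip force at its end, in the units of the state.
- robot.get_state(): the state, without advancing time (a new reading comes with each control period).
- robot.capture(name): name is "scene" or "side" or "wrist"; returns a dict with "img" (400x640x3 uint8, red, green, blue), "depth" (400x640 float32, mm along the optical axis (not along the pixel's ray), 0 where there is no reading), "mtx" (3x3 intrinsics, pixels), "extrinsics" (4x4, takes a point from world to camera coordinates). Camera axes: x right, y up, looking along -z (the intrinsics and any distortion apply to the point x, -y, -z); pixel columns grow to the right and rows downward; lengths in mm; the calibration is good to about 2 mm. A picture is of the moment at which its call begins.
- robot.hand_in(): hands the job in; it is judged then, once.
The state is a dict: "clock": time; "joint_positions": joint angles; "joint_velocities": joint speeds; "effort": joint torques, N m; "position": TCP position; "orientation": TCP orientation; "ft_force": force on the tool from outside, world axes, zero at the start; "ft_torque": the same for the moment, N m; "finger_gap": opening from 0.0 (shut) to 1.0 (fully open); "grip_force": force on a finger pad.
Only numpy, scipy, OpenCV 4.12 (cv2) and the standard library are available. Lean on these libraries where they do the work, as an engineer would, in place of code of your own. Each camera call takes 0.05 s, during which the arm holds its last target. There are 200 camera calls.

## Task

Finish packing the small wooden sample crate: lay the loose black bracket flat in the crate's empty compartment, then put the plywood lid on so that it sits fully down, and then fold the steel bail over until it lies on the lid. Set the bracket and the lid down rather than dropping them, and leave the bracket that is already packed and the other things on the bench where they are.

Things in the scene. Friction and masses are not known exactly. Their poses are not given: they have to be found in the camera images.
- crate: Open wooden crate fixed to the bench: 160 (x) x 152 (y) x 53 mm high, walls 10, floor 8. A divider 8 mm thick along x at y = 0, top 30 mm above the bench, makes two compartments 140 x 62 mm, centres y = +35 and -35. Origin: centre of the underside, on the bench. +x points to the side with the bail's hinge (two steel ears, x 86 to 98 mm, 72 high), roughly away from the robot; z up.
- pad: Thin cork pad, 136 x 58 x 3 mm, fixed on the floor of the empty compartment: it shows which one is empty (either side of the divider). Origin: centre of its underside, 8 mm above the bench; x along the compartment, parallel to the crate's x.
- bracket: The loose black steel bracket, 0.2 to 0.4 kg, on the bench left or right of the crate: base plate 110 (x) x 46 (y) x 6 mm; raised saddle in its middle, 36 (x) x 34 (y), top 32 mm above the underside, its two x ends closed walls: grip it from above across these 36 mm. Origin: centre of the underside; z up; a half turn about z changes nothing.
- packed: An identical bracket that already lies in the other compartment of the crate. Origin as for the loose bracket.
- lid: Loose plywood lid, 0.15 to 0.3 kg, right way up on the bench on the bracket's other side of the crate: board 160 (x) x 152 (y) x 10 mm on two battens 10 deep, 12 wide, 122 long along y, at x = +-59, that drop inside the crate's rim with 5 mm play. Grip block on top, central: 50 (x) x 20 (y) x 28. Total height 48. Origin: centre of the battens' underside; seated: 43 mm above bench, x along crate x.
- bail (a joint): Angle of the steel bail (U-shaped bar) hinged on the crate's +x rim, rad: 0 = lying on the seated lid, pi/2 = upright, 1.6 to 1.9 at the start (leaning slightly away from the lid). Stiff friction hinge (about 0.2 N m): it stays where it is left.
- bail_bar (a point): Middle of the bail's cross bar: round steel, 12 mm diameter, parallel to the crate's y, 100 mm clear between the 8 mm legs, 154 mm from the hinge line; moves with the bail. With the bail on the lid it is 62 mm from the crate's centre towards crate -x, 69 mm above the bench, and 31 mm clear of the lid's grip block.
- bail_hinge (a point): Middle of the bail's hinge line: fixed to the crate at its x = +92 mm, y = 0, 69 mm above the bench; the hinge line is parallel to the crate's y.
- screwdriver: Bystander: black-handled screwdriver, 170 mm long, lying on the near side, left of the crate.
- wrench: Bystander: steel wrench, 160 mm long, lying on the near side, right of the crate.
- can: Bystander: aluminium can, 60 mm across, 100 mm high, standing beyond the crate on the left.
- tape: Bystander: cardboard roll core, 90 mm across, 35 mm high, beyond the crate on the right.
- mug: Bystander: white mug, 80 mm across, 90 mm high, at the back.
- bin: Bystander: empty grey plastic bin, 100 x 150 x 50 mm, back left.
- angle: Bystander: piece of bright angle steel, 160 mm long, 40 mm high, back right.
There are look-alikes about, which are no part of the job. What is shaped like the crate but green or purple is not meant.

How it is judged:
By the outcome, as a careful person would: the job done as asked, in the order asked, and still so for the second after the job is handed in, with the robot touching nothing.
It also fails if it takes over 72 s, if anything falls off the work surface, if the arm or the gripper's body presses on something with over 40 N, if the wrist force passes 120 N, or if a joint passes its speed limit or range.

## Working session

There is one attempt and no reset: what is moved stays moved. The work goes in short steps, Python scripts to look and compute and a tool call to move; the robot and the scene stay as the last step left them, time stands still between calls to the robot, and variables do not carry over. Pictures are saved under pics/ and viewed, at most 10 in all, crops included, and the job is handed in when it is done.

Besides the shell and the picture viewer there is one more tool, called after "Emit:" as name([rows], argument=value, ...), one row to a line, values as JSON. carry_out: Moves the arm, as the interface text tells. Its arguments: {"type":"object","properties":{"steps":{"type":"array"},"grip_force":{"type":"number"}},"required":["steps"]}

```bash
ls; mkdir -p pics; cat > h.py <<'E'
import numpy as np,cv2
from plant import robot
def cap(n):
    c=robot.capture(n); return c
def pts(c):
    d=c["depth"];K=c["mtx"];E=c["extrinsics"]
    v,u=np.mgrid[:400,:640]
    P=np.stack([(u-K[0,2])/K[0,0]*d,-(v-K[1,2])/K[1,1]*d,-d],-1)
    return (P-E[:3,3])@E[:3,:3]
E
python3 - <<'E'
from h import *
print(robot.tips_ahead, {k:np.round(v,3).tolist() for k,v in robot.get_state().items()})
for n in("scene","side"):
    c=cap(n);np.savez(n+".npz",**c);cv2.imwrite(f"pics/{n}.png",c["img"][...,::-1])
    print([k for k in c],np.round(c["mtx"],1).tolist(),np.round(c["extrinsics"],3).tolist())
E
```

```text
pics
14.0 {'clock': 0.0, 'joint_positions': [-56.401, 14.654, 6.129, -0.029, -81.585, -16.305], 'joint_velocities': [0.043, -0.132, 0.0, 0.017, -0.021, 0.033], 'effort': [-0.0, -38.663, 23.794, 5.365, -0.006, -0.0], 'position': [163.402, -524.644, 244.373], 'orientation': [[-0.955, -0.297, -0.001], [-0.297, 0.955, 0.002], [0.0, 0.002, -1.0]], 'ft_force': [-0.141, -0.529, 0.594], 'ft_torque': [-0.041, -0.04, -0.028], 'grip_force': 0.0, 'finger_gap': 1.0}
['img', 'depth', 'mtx', 'extrinsics'] [[436.7, 0.0, 330.0], [0.0, 436.7, 201.7], [0.0, 0.0, 1.0]] [[0.58, 0.815, 0.004, -274.339], [-0.7, 0.496, 0.514, 289.651], [0.417, -0.301, 0.858, -1387.387], [0.0, 0.0, 0.0, 1.0]]
['img', 'depth', 'mtx', 'extrinsics'] [[470.7, 0.0, 318.2], [0.0, 470.7, 185.9], [0.0, 0.0, 1.0]] [[0.994, -0.111, -0.015, -455.479], [0.083, 0.634, 0.769, -107.159], [-0.076, -0.765, 0.64, -1573.933], [0.0, 0.0, 0.0, 1.0]]
```

View pics/scene.png

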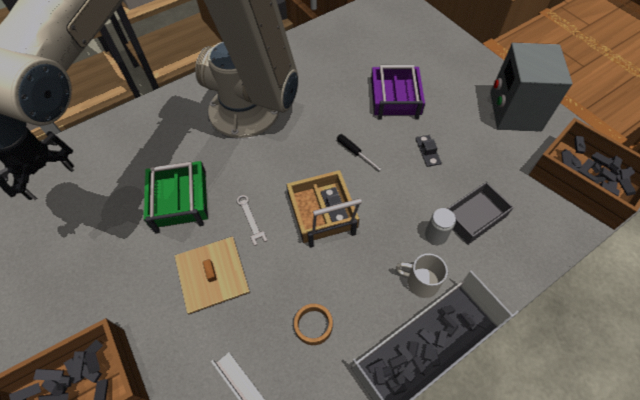

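View pics/side.png

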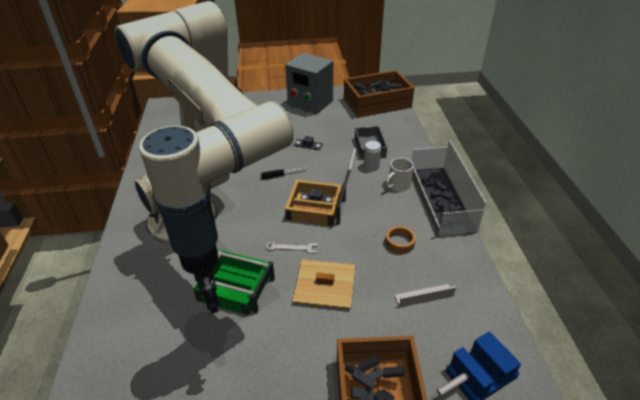

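Candidates in the scene view:
- **Crate:** wooden at (322,207). The green (176,193) and purple (398,90) ones are look-alikes.
- **Loose bracket:** (428,150). The packed one is at (335,200), and the parts in the boxes are clutter.
- **Lid:** (211,273).
- **Cork pad:** (306,207), in the crate's right (-y) compartment.

In the side view the crate is at (315,202), the lid at (325,283) and the bracket at (308,143).

```bash
cat > m.py <<'E'
from h import *
def rect(p):
    (c,s,a)=cv2.minAreaRect(p[:,:2].astype(np.float32)); return np.round(c,1),np.round(s,1),round(a,1)
if __name__=="__main__":
  for n,roi in(("scene",dict(crate=(280,165,365,245),lid=(170,232,254,316),br=(410,130,446,170))),("side",dict(crate=(280,170,350,228),lid=(288,255,360,312),br=(288,132,328,152)))):
    c=np.load(n+".npz");P=pts(c);h=cv2.cvtColor(c["img"],cv2.COLOR_RGB2HSV)
    print(n,"bench z",np.median(P[300:310,290:310,2]) if n=="scene" else np.median(P[330:340,300:320,2]))
    for k,(a,b,d,e) in roi.items():
        q=P[b:e,a:d].reshape(-1,3);hs=h[b:e,a:d].reshape(-1,3).astype(int)
        wood=(hs[:,1]>90)&(hs[:,0]<30)
        if k=="crate": 
            m=wood&(abs(q[:,2]-53)<4); print(k,m.sum(),*rect(q[m]))
            m=(q[:,2]>90); print(" bail",m.sum(),q[m].mean(0).round(1),q[m].max(0).round(0),q[m].min(0).round(0)); z=q[m]; t=z[z[:,2]>z[:,2].max()-14]; print(" bar",t.mean(0),*rect(t))
        if k=="lid":
            for lo,hi in((15,25),(42,54)):
                m=wood&(q[:,2]>lo)&(q[:,2]<hi); print(k,lo,m.sum(),*rect(q[m]),q[m,2].mean())
        if k=="br":
            m=(q[:,2]>4)&(q[:,2]<40);print(k,m.sum(),*rect(q[m]))
            m=(q[:,2]>26)&(q[:,2]<40);print(k,"top",m.sum(),*rect(q[m]),q[m,2].mean())
c=np.load("scene.npz")["img"][...,::-1]
a=cv2.resize(c[160:250,270:370],None,fx=5,fy=5,interpolation=2);b=cv2.resize(c[120:180,400:460],None,fx=5,fy=5,interpolation=2)
o=np.zeros((450,800,3),np.uint8);o[:,:500]=a;o[:300,500:]=b;cv2.imwrite("pics/crop.png",o)
E
python3 m.py
```

```text
scene bench z 2.78078954584051
crate 619 [448.   -9.3] [153.2 173.8] 71.4
 bail 416 [585.4 -66.2 264.5] [ 940.   11. 1042.] [ 522. -338.   90.]
 bar [ 939.80841469 -337.95690087 1042.37594349] [ 939.8 -338. ] [0. 0.] 0.0
lid 15 3303 [ 440.2 -339.9] [150.2 160.4] 75.7 21.470784342461982
lid 42 172 [ 439.8 -340.6] [20.2 50.2] 76.5 48.96984822229686
br 671 [456.1 371.4] [107.8 159.7] 49.2
br top 136 [458.7 366.8] [35.7 38.7] 64.8 33.536124959958904
side bench z 2.2533716420009
crate 409 [443.7  -8.9] [157.9 161.2] 72.2
 bail 106 [ 511.4 -207.5  257.5] [ 556.   11. 1082.] [  342. -1187.    90.]
 bar [  342.12987675 -1186.75150636  1082.02533863] [  342.1 -1186.8] [0. 0.] 0.0
lid 15 2073 [ 438.6 -341.8] [155.6 159. ] 75.4 21.481663650332266
lid 42 122 [ 438.4 -343.2] [26.9 48. ] 81.4 48.89909578793467
br 410 [459.4 386.6] [141.2 155.3] 82.8
br top 60 [459.1 367.4] [43.3 36.8] 66.8 33.35262675610834
```

View pics/crop.png

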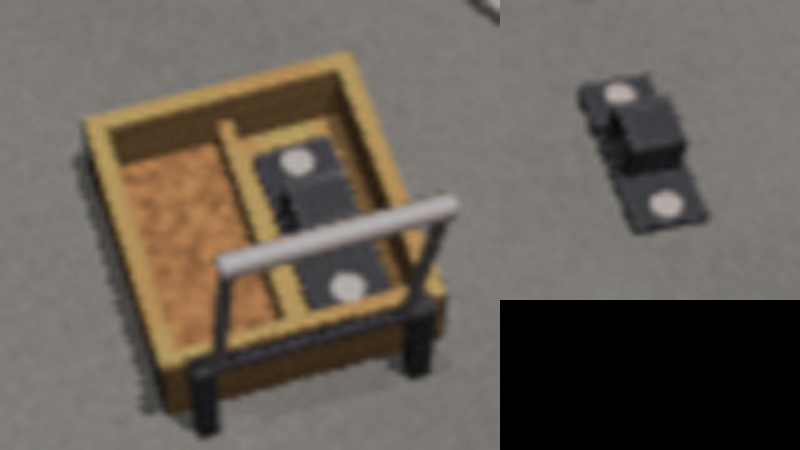

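The crop confirms it: the wooden crate has its cork pad in the -y compartment and the packed bracket in +y. The loose bracket lies alone on the +y side. Next I move over the crate for a wrist view.

```bash
cat > go.py <<'E'
# usage: go.py x y z [yaw of tool-y axis deg, or -]  -> dp(cm), roll(rad)
from h import *; import sys
def plan(x,y,z,yaw=None):
    s=robot.get_state();R=np.array(s["orientation"]);p=np.array(s["position"])
    dp=R.T@(np.array([x,y,z])-p)/10
    cur=np.degrees(np.arctan2(R[1,1],R[0,1])); r=0
    if yaw is not None: r=-np.radians((yaw-cur+90)%180-90)
    print("t",round(s["clock"],2),"pos",p.round(1),"yaw",cur.round(1),"j",np.round(s["joint_positions"],0)[[0,5]],"dp",dp.round(2),"roll",round(r,3),"dist",round(np.linalg.norm(dp)*10))
if __name__=="__main__":
    a=sys.argv[1:]; plan(*map(float,a[:3]),float(a[3]) if len(a)>3 else None)
E
python3 go.py 400 -150 390 72
```

```text
t 0.1 pos [ 163.4 -524.7  244.5] yaw 107.3 j [-56. -16.] dp [-33.73  28.78 -14.5 ] roll 0.616 dist 466
```

Emit:
carry_out([
  {"dp":[-3,2,-6],"roll":0.1},
  {"dp":[-8,6,-9],"roll":0.25},
  {"dp":[-13,11,-11],"roll":0.4},
  {"dp":[-17,15,-13],"roll":0.55},
  {"dp":[-21,18,-14.5],"roll":0.62},
])

```text
schema error: expected keys dp, roll, fingers
```

```bash
python3 go.py 400 -60 390 72
```

```text
t 0.1 pos [ 163.4 -524.7  244.5] yaw 107.3 j [-56. -16.] dp [-36.4   37.37 -14.49] roll 0.616 dist 541
```

Emit:
carry_out([
  {"dp":[-3,2,-6],"roll":0.1,"fingers":1},
  {"dp":[-7,6,-9],"roll":0.25,"fingers":1},
  {"dp":[-11,10,-11],"roll":0.4,"fingers":1},
  {"dp":[-15,14,-13],"roll":0.55,"fingers":1},
  {"dp":[-19,18,-14.5],"roll":0.62,"fingers":1},
])

```text
clock: 0.72
position: [291.1, -296.4, 390.4]
orientation: [[-0.949, 0.317, 0.0], [0.317, 0.949, 0.0], [-0.0, 0.0, -1.0]]
ft_force: [1.3, 0.0, -0.5]
finger_gap: 0.998
grip_force: 0.0
```

```bash
python3 go.py 400 -60 390 72
```

```text
t 0.72 pos [ 291.1 -296.4  390.4] yaw 71.5 j [-24. -85.] dp [-2.84 25.87  0.04] roll -0.008 dist 260
```

Emit:
carry_out([
  {"dp":[-2.8,26,0],"roll":0,"fingers":1},
  {"dp":[-2.8,26,0],"roll":0,"fingers":1},
  {"dp":[-2.8,26,0],"roll":0,"fingers":1},
  {"dp":[-2.8,26,0],"roll":0,"fingers":1},
  {"dp":[-2.8,26,0],"roll":0,"fingers":1},
])

```text
clock: 1.35
position: [399.4, -56.8, 388.9]
orientation: [[-0.951, 0.308, -0.002], [0.308, 0.951, 0.0], [0.002, -0.0, -1.0]]
ft_force: [0.2, -0.8, -0.7]
finger_gap: 0.999
grip_force: 0.0
```

```bash
python3 - <<'E'
from h import *
c=cap("wrist");np.savez("w1.npz",**c);cv2.imwrite("pics/w1.png",c["img"][...,::-1])
E=c["extrinsics"];print(-E[:3,:3].T@E[:3,3],E.round(2).tolist(),c["mtx"][0,0])
E
python3 go.py 458 367 300
```

```text
[326.29441836 -33.41785954 517.7233371 ] [[0.31, 0.95, -0.0, -68.34], [-0.91, 0.29, -0.3, 461.67], [-0.29, 0.09, 0.95, -397.26], [0.0, 0.0, 0.0, 1.0]] 286.8884418550937
t 1.4 pos [399.4 -57.4 389. ] yaw 72.0 j [  14. -122.] dp [ 7.54 42.17  8.91] roll 0 dist 438
```

View pics/w1.png

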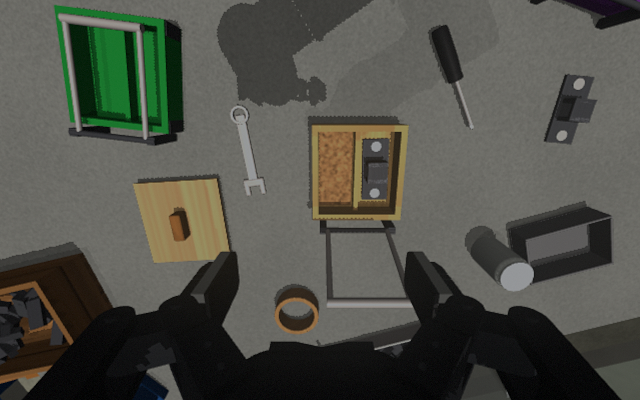

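The wrist view shows the crate at (358,172), the cork pad at (335,167), the bail bar at (368,303), the loose bracket at (572,108) and the lid at (180,220).

```bash
cat > m2.py <<'E'
from m import *
c=np.load("w1.npz");P=pts(c);h=cv2.cvtColor(c["img"],cv2.COLOR_RGB2HSV).astype(int)
def roi(P,h,a,b,d,e): return P[b:e,a:d].reshape(-1,3),h[b:e,a:d].reshape(-1,3)
q,s=roi(P,h,300,110,415,228);w=(s[:,1]>80)&(s[:,0]<30)
print("bench",np.median(P[60:90,350:400,2]))
m=w&(abs(q[:,2]-53)<4);t=q[m];print("rim",m.sum(),t[:,2].mean(),*rect(t),"clip",*rect(t[(t[:,0]<np.percentile(t[:,0],99.7))]))
m=(s[:,1]>120)&(abs(q[:,2]-12)<4)&(s[:,2]>60);print("pad/floor",m.sum(),*rect(q[m]),np.median(q[m],0))
m=(s[:,2]<75)&(q[:,2]>33)&(q[:,2]<50);print("packed saddle",m.sum(),q[m].mean(0) if m.any() else 0)
q,s=roi(P,h,320,225,412,310);m=(q[:,2]>190)&(q[:,2]<260);print("bar",m.sum(),q[m].mean(0),*rect(q[m]))
q,s=roi(P,h,130,172,232,266);m=(abs(q[:,2]-20)<5)&(s[:,1]>50);print("lid",m.sum(),q[m,2].mean(),*rect(q[m]));m=(abs(q[:,2]-48)<5);print("block",m.sum(),q[m,2].mean(),*rect(q[m]))
q,s=roi(P,h,535,65,605,150);m=(q[:,2]>26)&(q[:,2]<40);print("br top",q[m,2].mean(),*rect(q[m]),q[m].mean(0))
m=(q[:,2]>4.5)&(q[:,2]<40)&((s[:,2]<80)|(s[:,2]>150));print("br",m.sum(),*rect(q[m]))
c=np.load("scene.npz");P2=pts(c);h2=cv2.cvtColor(c["img"],cv2.COLOR_RGB2HSV).astype(int)
q,s=roi(P2,h2,300,190,370,225);m=(q[:,2]>195)&(q[:,2]<260);print("scene bar",m.sum(),q[m].mean(0),*rect(q[m]))
q,s=roi(P2,h2,410,130,446,170);
for n in (4.5,6): m=(q[:,2]>n)&(q[:,2]<40)&((s[:,2]<70)|(s[:,2]>150));print("scene br",m.sum(),*rect(q[m]))
# white dots of bracket in both
for n,(q,s) in dict(w=roi(*(pts(np.load("w1.npz")),h),535,65,605,150),sc=roi(P2,h2,410,130,446,170)).items():
    m=(s[:,2]>165)&(q[:,2]<20);print(n,m.sum()); t=q[m].astype(np.float32)
    _,l,cc=cv2.kmeans(t[:,:2].copy(),2,None,(3,50,.1),5,cv2.KMEANS_PP_CENTERS);d=cc[1]-cc[0];print(cc,np.linalg.norm(d),np.degrees(np.arctan2(d[1],d[0])))
E
python3 m2.py 2>&1 | grep -v crop
```

```text
bench 0.11622558886599506
rim 2239 53.10710947135132 [443.8  -7.6] [152.2 160.3] 71.5 clip [443.8  -7.6] [152.2 160.3] 71.5
pad/floor 2807 [446.3  -7.8] [130.9 136.1] 72.0 [434.06985771 -37.0409243   11.02520778]
packed saddle 758 [476.38128822  13.86640205  40.45636361]
bar 959 [555.47228447 -50.7240639  221.48560546] [556.3 -47.2] [101.6  13.8] 72.4
lid 6010 20.309512239475342 [ 440.1 -340.6] [153.3 160.8] 75.6
block 316 47.688987516019445 [ 440.  -339.9] [20.1 49.2] 75.7
br top 31.750187916075706 [458.8 367.8] [37.  35.9] 66.8 [457.79570758 365.83738935  31.75018792]
br 1814 [458.1 366.6] [ 47.4 109.7] 66.5
scene bar 286 [561.26593198 -47.19867992 224.72229687] [560.8 -45.7] [108.   13.5] 70.8
scene br 362 [460.7 365.3] [ 47.2 106.4] 69.3
scene br 335 [461.3 365.5] [ 47.  105.7] 67.0
w 0
Traceback (most recent call last):
  File "m2.py", line 20, in <module>
    _,l,cc=cv2.kmeans(t[:,:2].copy(),2,None,(3,50,.1),5,cv2.KMEANS_PP_CENTERS);d=cc[1]-cc[0];print(cc,np.linalg.norm(d),np.degrees(np.arctan2(d[1],d[0])))
           ~~~~~~~~~~^^^^^^^^^^^^^^^^^^^^^^^^^^^^^^^^^^^^^^^^^^^^^^^^^^^^^^^^^
cv2.error: OpenCV(4.12.0) /io/opencv/modules/core/src/kmeans.cpp:243: error: (-2:Unspecified error) in function 'double cv::kmeans(cv::InputArray, int, cv::InputOutputArray, cv::TermCriteria, int, int, cv::OutputArray)'
> There can't be more clusters than elements (expected: 'N >= K'), where
>     'N' is 0
> must be greater than or equal to
>     'K' is 2
```

Emit:
carry_out([
  {"dp":[1,5,1],"roll":-0.18,"fingers":1},
  {"dp":[2,11,2],"roll":-0.36,"fingers":1},
  {"dp":[3,17,3],"roll":-0.54,"fingers":1},
  {"dp":[4,23,4],"roll":-0.72,"fingers":1},
  {"dp":[5,29,6],"roll":-0.9,"fingers":1},
])

```text
clock: 2.02
position: [442.4, 230.5, 330.8]
orientation: [[-0.833, -0.553, 0.002], [-0.553, 0.833, 0.001], [-0.002, -0.0, -1.0]]
ft_force: [1.0, -0.8, 1.0]
finger_gap: 1.002
grip_force: 0.0
```

```bash
python3 go.py 458.5 367 150 156.5
```

```text
t 2.02 pos [442.4 230.5 330.8] yaw 123.6 j [  46. -102.] dp [-8.86 10.49 18.09] roll -0.574 dist 227
```

Emit:
carry_out([
  {"dp":[-2,2.5,4],"roll":-0.15,"fingers":1},
  {"dp":[-5,6,9],"roll":-0.32,"fingers":1},
  {"dp":[-7.5,9,14],"roll":-0.5,"fingers":1},
  {"dp":[-8.9,10.5,18],"roll":-0.574,"fingers":1},
  {"dp":[-8.9,10.5,18],"roll":-0.574,"fingers":1},
])

```text
clock: 2.65
position: [457.4, 364.5, 145.7]
orientation: [[-0.404, -0.915, -0.006], [-0.915, 0.404, -0.007], [0.009, 0.003, -1.0]]
ft_force: [0.1, -0.2, 0.7]
finger_gap: 1.007
grip_force: 0.0
```

```bash
python3 - <<'E'
from m import *
c=cap("wrist");np.savez("w2.npz",**c);P=pts(c);h=cv2.cvtColor(c["img"],cv2.COLOR_RGB2HSV).astype(int)
near=np.linalg.norm(P[...,:2]-[458.5,367],axis=-1)<75
m=near&(P[...,2]>27)&(P[...,2]<37);print(m.sum(),*rect(P[m]),P[m][:,2].mean())
m=near&(P[...,2]>4)&(P[...,2]<37)&(c["depth"]>0);print(m.sum(),*rect(P[m]))
cv2.imwrite("pics/w2.png",c["img"][...,::-1])
E
python3 go.py 458.5 367 23 156.5
```

```text
1506 [458.  367.7] [34.4 35.6] 67.1 31.993561750565156
5199 [458.  367.9] [ 46.4 110.1] 66.6
t 2.7 pos [458.7 364.9 148.9] yaw 156.1 j [ 54. -78.] dp [-0.24  0.1  12.59] roll -0.006 dist 126
```

View pics/w2.png

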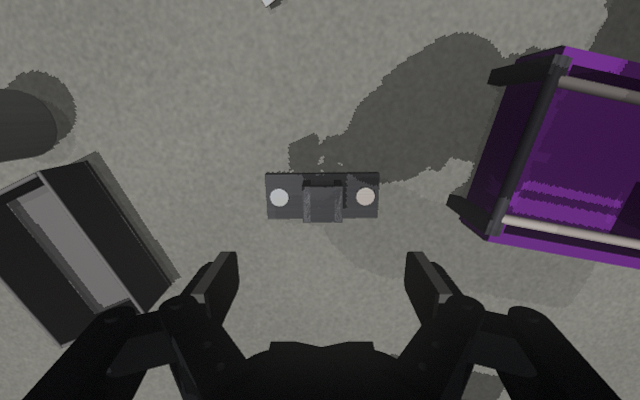

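The bracket is at (322,195), centred between the open fingers at (225,270) and (420,270). Descending.

Emit:
carry_out([
  {"dp":[-0.3,0,4],"roll":0,"fingers":0.75},
  {"dp":[-0.3,0.1,8],"roll":0,"fingers":0.75},
  {"dp":[-0.3,0.1,11],"roll":0,"fingers":0.75},
  {"dp":[-0.3,0.1,12.5],"roll":0,"fingers":0.75},
  {"dp":[-0.3,0.1,12.6],"roll":0,"fingers":0.75},
])

```text
clock: 3.32
position: [459.4, 369.2, 25.2]
orientation: [[-0.404, -0.915, 0.001], [-0.915, 0.404, 0.0], [-0.001, -0.001, -1.0]]
ft_force: [0.6, 0.1, 0.3]
finger_gap: 0.75
grip_force: 0.0
```

```bash
python3 go.py 458 367.8 23 156.5
```

```text
t 3.33 pos [459.4 369.2  25.2] yaw 156.2 j [ 54. -78.] dp [0.18 0.08 0.22] roll -0.006 dist 3
```

Emit:
carry_out([
  {"dp":[0.2,0.1,0.2],"roll":0,"fingers":0.6},
  {"dp":[0.2,0.1,0.2],"roll":0,"fingers":0.3},
  {"dp":[0.2,0.1,0.2],"roll":0,"fingers":0.1},
  {"dp":[0.2,0.1,0.2],"roll":0,"fingers":0.1},
  {"dp":[0.2,0.1,0.2],"roll":0,"fingers":0.1},
], grip_force=60)

```text
clock: 3.95
position: [457.6, 368.8, 23.9]
orientation: [[-0.403, -0.915, 0.002], [-0.915, 0.403, 0.002], [-0.002, -0.001, -1.0]]
ft_force: [-1.9, -1.1, 6.5]
finger_gap: 0.407
grip_force: 61.9
```

Emit:
carry_out([
  {"dp":[0,0,-2],"roll":0,"fingers":0.1},
  {"dp":[0,0,-6],"roll":0,"fingers":0.1},
  {"dp":[0,0,-11],"roll":0,"fingers":0.1},
  {"dp":[0,0,-15],"roll":0,"fingers":0.1},
  {"dp":[0,0,-18],"roll":0,"fingers":0.1},
])

```text
clock: 4.58
position: [456.8, 368.3, 204.2]
orientation: [[-0.403, -0.915, 0.001], [-0.915, 0.403, 0.001], [-0.001, -0.0, -1.0]]
ft_force: [0.2, 0.7, -3.7]
finger_gap: 0.405
grip_force: 60.9
```

```bash
python3 go.py 432.7 -40.8 205 161.5
```

```text
t 4.58 pos [456.8 368.3 204.2] yaw 156.2 j [ 54. -78.] dp [ 38.41 -14.28  -0.13] roll -0.092 dist 410
```

Emit:
carry_out([
  {"dp":[4,-1.5,0],"roll":-0.02,"fingers":0.1},
  {"dp":[9,-3.3,0],"roll":-0.04,"fingers":0.1},
  {"dp":[14.5,-5.4,0],"roll":-0.06,"fingers":0.1},
  {"dp":[20,-7.4,0],"roll":-0.08,"fingers":0.1},
  {"dp":[25.5,-9.5,0],"roll":-0.09,"fingers":0.1},
])

```text
clock: 5.2
position: [440.2, 94.8, 202.2]
orientation: [[-0.318, -0.948, -0.0], [-0.948, 0.318, 0.0], [-0.0, 0.0, -1.0]]
ft_force: [0.8, -0.8, -2.0]
finger_gap: 0.407
grip_force: 60.9
```

Emit:
carry_out([
  {"dp":[5,-1.1,0],"roll":0,"fingers":0.1},
  {"dp":[9.5,-2.4,0],"roll":0,"fingers":0.1},
  {"dp":[12.2,-3.6,0],"roll":0,"fingers":0.1},
  {"dp":[12.9,-3.7,0],"roll":0,"fingers":0.1},
  {"dp":[12.9,-3.7,0],"roll":0,"fingers":0.1},
])

```text
clock: 5.82
position: [434.6, -37.5, 202.2]
orientation: [[-0.32, -0.947, -0.0], [-0.947, 0.32, 0.0], [-0.0, 0.001, -1.0]]
ft_force: [-0.0, 0.8, -2.4]
finger_gap: 0.407
grip_force: 60.9
```

```bash
python3 - <<'E'
from m import *
c=cap("wrist");np.savez("w3.npz",**c);P=pts(c)
cv2.imwrite("pics/w3.png",c["img"][...,::-1])
E
python3 go.py 432.7 -40.8 80 161.5
```

```text
t 5.88 pos [434.8 -37.1 202.2] yaw 161.4 j [ 16. -34.] dp [ 0.42  0.07 12.22] roll -0.002 dist 122
```

View pics/w3.png

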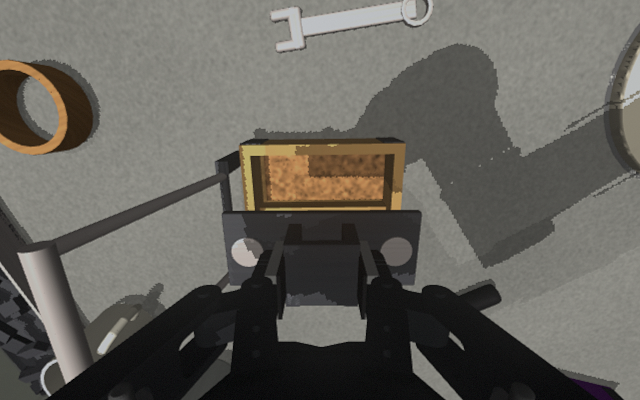

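The bracket at (320,250) is held level. The empty compartment with the pad is at (320,178). Lowering.

Emit:
carry_out([
  {"dp":[0.4,0.1,3],"roll":0,"fingers":0.1},
  {"dp":[0.4,0.1,7],"roll":0,"fingers":0.1},
  {"dp":[0.4,0.1,10],"roll":0,"fingers":0.1},
  {"dp":[0.4,0.1,12],"roll":0,"fingers":0.1},
  {"dp":[0.4,0.1,12.2],"roll":0,"fingers":0.1},
])

```text
clock: 6.5
position: [431.7, -40.3, 79.2]
orientation: [[-0.318, -0.948, -0.003], [-0.948, 0.318, -0.001], [0.002, 0.003, -1.0]]
ft_force: [0.2, 0.6, -1.4]
finger_gap: 0.411
grip_force: 60.8
```

```bash
python3 go.py 432.7 -40.8 35 161.5
```

```text
t 6.5 pos [431.7 -40.3  79.2] yaw 161.5 j [ 16. -34.] dp [ 0.01 -0.12  4.42] roll -0.001 dist 44
```

Emit:
carry_out([
  {"dp":[0,-0.1,1.5],"roll":0,"fingers":0.1},
  {"dp":[0,-0.1,2.8],"roll":0,"fingers":0.1},
  {"dp":[0,-0.1,3.6],"roll":0,"fingers":0.1},
  {"dp":[0,-0.1,4],"roll":0,"fingers":0.1},
  {"dp":[0,-0.1,4.2],"roll":0,"fingers":0.1},
])

```text
clock: 7.12
position: [433.9, -41.3, 38.4]
orientation: [[-0.319, -0.948, 0.0], [-0.948, 0.319, -0.0], [-0.0, -0.0, -1.0]]
ft_force: [0.0, 0.3, -2.7]
finger_gap: 0.41
grip_force: 60.9
```

Emit:
carry_out([
  {"dp":[0,0,0.05],"roll":0,"fingers":0.1},
  {"dp":[0,0,0.1],"roll":0,"fingers":0.1},
  {"dp":[0,0,0.15],"roll":0,"fingers":0.1},
])

```text
clock: 7.5
position: [433.8, -41.3, 37.0]
orientation: [[-0.319, -0.948, 0.0], [-0.948, 0.319, 0.0], [-0.0, -0.0, -1.0]]
ft_force: [-1.4, 0.0, -2.3]
finger_gap: 0.407
grip_force: 60.9
```

Emit:
carry_out([
  {"dp":[0,0,0.05],"roll":0,"fingers":0.1},
  {"dp":[0,0,0.1],"roll":0,"fingers":0.1},
  {"dp":[0,0,0.15],"roll":0,"fingers":0.1},
  {"dp":[0,0,0.2],"roll":0,"fingers":0.1},
])

```text
clock: 8.0
position: [433.7, -41.4, 34.9]
orientation: [[-0.319, -0.948, -0.0], [-0.948, 0.319, -0.0], [0.0, 0.0, -1.0]]
ft_force: [-2.3, 0.5, 1.9]
finger_gap: 0.406
grip_force: 61.6
```

Emit:
carry_out([
  {"dp":[0,0,0.05],"roll":0,"fingers":0.1},
  {"dp":[0,0,0.05],"roll":0,"fingers":0.45},
  {"dp":[0,0,0.0],"roll":0,"fingers":0.7},
  {"dp":[0,0,0],"roll":0,"fingers":0.7},
  {"dp":[0,0,-0.5],"roll":0,"fingers":0.7},
])

```text
clock: 8.62
position: [433.4, -41.4, 39.8]
orientation: [[-0.319, -0.948, -0.001], [-0.948, 0.319, -0.0], [0.0, 0.001, -1.0]]
ft_force: [-0.0, -0.3, 0.4]
finger_gap: 0.699
grip_force: 0.0
```

Emit:
carry_out([
  {"dp":[0,0,-2],"roll":0,"fingers":0.7},
  {"dp":[0,0,-6],"roll":0,"fingers":0.7},
  {"dp":[0,0,-12],"roll":0,"fingers":0.7},
  {"dp":[0,0,-18],"roll":0,"fingers":0.7},
  {"dp":[0,0,-24],"roll":0,"fingers":0.7},
])

```text
clock: 9.25
position: [433.1, -41.5, 282.4]
orientation: [[-0.319, -0.948, 0.001], [-0.948, 0.319, 0.0], [-0.0, -0.001, -1.0]]
ft_force: [1.7, 0.3, -0.4]
finger_gap: 0.698
grip_force: 0.0
```

```bash
python3 - <<'E'
from m import *
c=cap("wrist");np.savez("w4.npz",**c);P=pts(c);h=cv2.cvtColor(c["img"],cv2.COLOR_RGB2HSV).astype(int)
near=np.linalg.norm(P[...,:2]-[443.8,-7.6],axis=-1)<115
m=near&(abs(P[...,2]-53)<4)&(h[...,1]>80)&(h[...,0]<30);print("rim",*rect(P[m]))
n2=np.linalg.norm(P[...,:2]-[432.7,-40.8],axis=-1)<65
m=n2&(P[...,2]>38)&(P[...,2]<48)&(h[...,2]<100)&(h[...,1]<80);print("saddle",m.sum(),*rect(P[m]),P[m][:,2].mean())
m=n2&(P[...,2]>12)&(P[...,2]<22)&(h[...,1]<60);print("base",m.sum(),*rect(P[m]),np.median(P[m][:,2]))
cv2.imwrite("pics/w4.png",c["img"][...,::-1])
E
python3 go.py 440 -340.2 230 75.6
```

```text
rim [443.4  -7.5] [152.8 160.1] 71.9
saddle 902 [440.9 -18.7] [82.3 35.7] 72.4 42.40649477251681
base 2246 [440.  -23.1] [ 85.3 109. ] 71.7 16.99316763053037
t 9.3 pos [436.4 -42.4 290.9] yaw 161.4 j [ 15. -34.] dp [28.13 -9.75  6.13] roll 1.497 dist 304
```

View pics/w4.png

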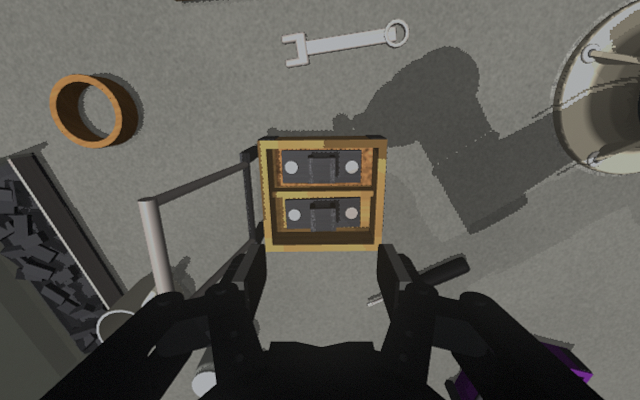

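The loose bracket lies flat in its compartment (322,167), with the packed one undisturbed at (322,214). Now the lid.

Emit:
carry_out([
  {"dp":[4,-1.4,0],"roll":0.17,"fingers":0.7},
  {"dp":[9,-3.1,0],"roll":0.35,"fingers":0.7},
  {"dp":[14,-4.9,1],"roll":0.53,"fingers":0.7},
  {"dp":[19,-6.6,2],"roll":0.71,"fingers":0.7},
  {"dp":[24,-8.3,4],"roll":0.89,"fingers":0.7},
])

```text
clock: 9.93
position: [435.8, -297.3, 240.4]
orientation: [[-0.939, -0.343, 0.002], [-0.343, 0.939, -0.001], [-0.002, -0.002, -1.0]]
ft_force: [0.9, 0.5, 1.1]
finger_gap: 0.699
grip_force: 0.0
```

```bash
python3 go.py 440 -340.2 150 75.6
```

```text
t 9.93 pos [ 435.8 -297.3  240.4] yaw 110.1 j [-17. -53.] dp [ 1.09 -4.16  9.05] roll 0.601 dist 100
```

Emit:
carry_out([
  {"dp":[0.3,-1,2],"roll":0.17,"fingers":0.7},
  {"dp":[0.6,-2.5,5],"roll":0.35,"fingers":0.7},
  {"dp":[1,-4,8],"roll":0.5,"fingers":0.7},
  {"dp":[1.1,-4.2,9],"roll":0.6,"fingers":0.7},
  {"dp":[1.1,-4.2,9],"roll":0.6,"fingers":0.7},
])

```text
clock: 10.55
position: [439.4, -338.5, 149.1]
orientation: [[-0.97, 0.241, -0.002], [0.241, 0.97, 0.001], [0.002, 0.0, -1.0]]
ft_force: [0.6, 0.0, 0.4]
finger_gap: 0.704
grip_force: 0.0
```

```bash
python3 - <<'E'
from m import *
c=cap("wrist");P=pts(c);h=cv2.cvtColor(c["img"],cv2.COLOR_RGB2HSV).astype(int)
near=np.linalg.norm(P[...,:2]-[440,-340],axis=-1)<120
m=near&(abs(P[...,2]-20)<4)&(h[...,1]>50);print("lid",m.sum(),*rect(P[m]),P[m][:,2].mean())
m=near&(abs(P[...,2]-48)<4)&(h[...,1]>50);print("block",m.sum(),*rect(P[m]),P[m][:,2].mean())
E
python3 go.py 440 -340.2 41 75.6
```

```text
lid 24282 [ 439.9 -340.8] [152.5 160. ] 76.1 20.14811239323484
block 1259 [ 439.1 -340.4] [19.3 48.8] 75.4 47.860399030385196
t 10.6 pos [ 439.9 -338.6  150. ] yaw 76.1 j [-21. -82.] dp [-0.05 -0.15 10.9 ] roll 0.009 dist 109
```

Emit:
carry_out([
  {"dp":[-0.05,-0.2,4],"roll":0,"fingers":0.6},
  {"dp":[-0.05,-0.2,8],"roll":0,"fingers":0.6},
  {"dp":[-0.05,-0.2,10.5],"roll":0,"fingers":0.6},
  {"dp":[-0.05,-0.2,11],"roll":0,"fingers":0.6},
  {"dp":[-0.05,-0.2,11.1],"roll":0,"fingers":0.6},
])

```text
clock: 11.22
position: [440.9, -340.9, 40.1]
orientation: [[-0.971, 0.24, 0.002], [0.24, 0.971, -0.001], [-0.002, -0.001, -1.0]]
ft_force: [1.0, -0.9, 0.2]
finger_gap: 0.604
grip_force: 0.0
```

Emit:
carry_out([
  {"dp":[0,0,0],"roll":0,"fingers":0.4},
  {"dp":[0,0,0],"roll":0,"fingers":0.2},
  {"dp":[0,0,0],"roll":0,"fingers":0.05},
  {"dp":[0,0,0],"roll":0,"fingers":0.05},
  {"dp":[0,0,0],"roll":0,"fingers":0.05},
])

```text
clock: 11.85
position: [440.8, -341.0, 40.3]
orientation: [[-0.97, 0.241, 0.002], [0.241, 0.97, -0.001], [-0.002, -0.001, -1.0]]
ft_force: [-0.6, 1.7, 5.8]
finger_gap: 0.216
grip_force: 60.5
```

Emit:
carry_out([
  {"dp":[0,0,-1],"roll":0,"fingers":0.05},
  {"dp":[0,0,-3.5],"roll":0,"fingers":0.05},
  {"dp":[0,0,-7],"roll":0,"fingers":0.05},
  {"dp":[0,0,-11],"roll":0,"fingers":0.05},
  {"dp":[0,0,-14],"roll":0,"fingers":0.05},
])

```text
clock: 12.48
position: [439.9, -340.5, 180.8]
orientation: [[-0.97, 0.242, 0.001], [0.242, 0.97, -0.0], [-0.001, 0.0, -1.0]]
ft_force: [0.5, -0.0, -3.0]
finger_gap: 0.218
grip_force: 59.4
```

```bash
python3 go.py 374 -153 180 71.7
```

```text
t 12.47 pos [ 439.9 -340.5  180.8] yaw 76.0 j [-22. -82.] dp [10.93 16.6   0.07] roll 0.075 dist 199
```

Emit:
carry_out([
  {"dp":[2,3,0],"roll":0.02,"fingers":0.05},
  {"dp":[5,7.5,0],"roll":0.04,"fingers":0.05},
  {"dp":[8,12,0],"roll":0.07,"fingers":0.05},
  {"dp":[10.5,16,0],"roll":0.075,"fingers":0.05},
  {"dp":[10.9,16.6,0],"roll":0.075,"fingers":0.05},
])

```text
clock: 13.1
position: [373.0, -151.2, 179.2]
orientation: [[-0.95, 0.311, 0.0], [0.311, 0.95, 0.001], [0.0, 0.001, -1.0]]
ft_force: [0.2, 0.1, -2.1]
finger_gap: 0.217
grip_force: 59.7
```

```bash
python3 go.py 444.6 -7.9 180 71.7
```

```text
t 13.1 pos [ 373.  -151.2  179.2] yaw 71.9 j [   0. -109.] dp [-2.34 15.84 -0.07] roll 0.003 dist 160
```

Emit:
carry_out([
  {"dp":[-0.3,4,0],"roll":0,"fingers":0.05},
  {"dp":[-0.8,8,0],"roll":0,"fingers":0.05},
  {"dp":[-1.5,12,0],"roll":0,"fingers":0.05},
  {"dp":[-2.3,15.5,0],"roll":0,"fingers":0.05},
  {"dp":[-2.35,15.8,0],"roll":0,"fingers":0.05},
])

```text
clock: 13.72
position: [447.3, -9.3, 178.6]
orientation: [[-0.95, 0.312, -0.001], [0.312, 0.95, -0.0], [0.001, -0.0, -1.0]]
ft_force: [0.2, -0.4, -2.4]
finger_gap: 0.221
grip_force: 59.9
```

```bash
python3 - <<'E'
from m import *
c=cap("wrist");P=pts(c);h=cv2.cvtColor(c["img"],cv2.COLOR_RGB2HSV).astype(int)
s=robot.get_state();z=s["position"][2]-40.3
ok=c["depth"]>0
m=ok&(abs(P[...,2]-z-20)<5)&(h[...,1]>40)&(np.linalg.norm(P[...,:2]-[444,-8],axis=-1)<120);print("lid",m.sum(),*rect(P[m]),P[m][:,2].mean()-z, s["position"])
cv2.imwrite("pics/w5.png",c["img"][...,::-1])
E
python3 go.py 444.6 -7.9 95 71.7
```

```text
lid 48542 [445.9  -9.1] [152.6 159.6] 71.7 20.225178379922426 [446.78477324  -9.9306537  178.58982642]
t 13.78 pos [446.8  -9.9 178.6] yaw 71.8 j [  19. -127.] dp [0.26 0.13 8.36] roll 0.001 dist 84
```

View pics/w5.png

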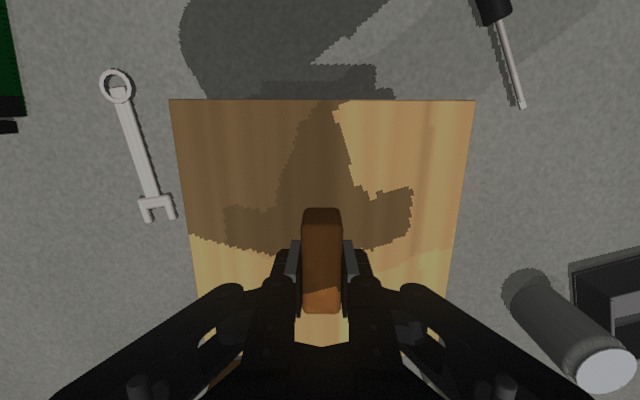

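The lid is held level under the gripper, with its block at (322,260). Measured offset is about 1 mm. Lowering.

Emit:
carry_out([
  {"dp":[0.25,0.1,2],"roll":0,"fingers":0.05},
  {"dp":[0.25,0.1,4.5],"roll":0,"fingers":0.05},
  {"dp":[0.25,0.1,6.5],"roll":0,"fingers":0.05},
  {"dp":[0.25,0.1,7.5],"roll":0,"fingers":0.05},
  {"dp":[0.25,0.1,7.7],"roll":0,"fingers":0.05},
])

```text
clock: 14.4
position: [444.0, -9.4, 101.7]
orientation: [[-0.949, 0.314, -0.001], [0.314, 0.949, -0.0], [0.001, -0.001, -1.0]]
ft_force: [-0.1, 0.2, -2.4]
finger_gap: 0.222
grip_force: 59.9
```

```bash
python3 go.py 444.5 -8.3 84 71.7
```

```text
t 14.4 pos [444.   -9.4 101.7] yaw 71.7 j [  19. -127.] dp [-0.02  0.12  1.77] roll -0.0 dist 18
```

Emit:
carry_out([
  {"dp":[0,0.1,0.3],"roll":0,"fingers":0.05},
  {"dp":[0,0.1,0.7],"roll":0,"fingers":0.05},
  {"dp":[0,0.1,1.1],"roll":0,"fingers":0.05},
  {"dp":[0,0.1,1.4],"roll":0,"fingers":0.05},
  {"dp":[0,0.1,1.55],"roll":0,"fingers":0.05},
])

```text
clock: 15.02
position: [444.5, -7.8, 86.2]
orientation: [[-0.95, 0.314, -0.0], [0.314, 0.95, -0.0], [0.0, -0.0, -1.0]]
ft_force: [0.2, -0.6, -3.4]
finger_gap: 0.219
grip_force: 59.9
```

Emit:
carry_out([
  {"dp":[0,0,0.05],"roll":0,"fingers":0.05},
  {"dp":[0,0,0.1],"roll":0,"fingers":0.05},
  {"dp":[0,0,0.15],"roll":0,"fingers":0.05},
  {"dp":[0,0,0.2],"roll":0,"fingers":0.05},
])

```text
clock: 15.52
position: [444.6, -7.8, 84.4]
orientation: [[-0.95, 0.314, 0.0], [0.314, 0.95, 0.0], [-0.0, 0.0, -1.0]]
ft_force: [0.4, -0.4, -2.4]
finger_gap: 0.219
grip_force: 59.9
```

Emit:
carry_out([
  {"dp":[0,0,0.05],"roll":0,"fingers":0.05},
  {"dp":[0,0,0.1],"roll":0,"fingers":0.05},
  {"dp":[0,0,0.15],"roll":0,"fingers":0.05},
])

```text
clock: 15.9
position: [444.5, -7.8, 83.3]
orientation: [[-0.95, 0.314, 0.0], [0.314, 0.95, -0.0], [-0.0, -0.0, -1.0]]
ft_force: [-3.0, 1.2, 6.3]
finger_gap: 0.226
grip_force: 60.9
```

Contact came at the expected height. Releasing the lid and rising, then closing the fingers to push the bail.

Emit:
carry_out([
  {"dp":[0,0,0],"roll":0,"fingers":0.35},
  {"dp":[0,0,0],"roll":0,"fingers":0.5},
  {"dp":[0,0,-0.5],"roll":0,"fingers":0.5},
  {"dp":[0,0,-2.5],"roll":0,"fingers":0.5},
  {"dp":[0,0,-6],"roll":0,"fingers":0.5},
])

```text
clock: 16.52
position: [443.7, -8.0, 143.0]
orientation: [[-0.949, 0.314, -0.002], [0.314, 0.949, -0.001], [0.002, -0.001, -1.0]]
ft_force: [-0.1, 0.5, -0.2]
finger_gap: 0.501
grip_force: 0.0
```

Emit:
carry_out([
  {"dp":[0,0,-5],"roll":0,"fingers":0.5},
  {"dp":[0,0,-10],"roll":0,"fingers":0.2},
  {"dp":[0,0,-15],"roll":0,"fingers":0},
  {"dp":[0,0,-17],"roll":0,"fingers":0},
  {"dp":[0,0,-17],"roll":0,"fingers":0},
])

```text
clock: 17.15
position: [445.2, -7.7, 314.8]
orientation: [[-0.949, 0.314, 0.004], [0.314, 0.949, 0.001], [-0.003, 0.002, -1.0]]
ft_force: [0.8, -0.2, -0.1]
finger_gap: 0.002
grip_force: 0.0
```

```bash
cat > bail.py <<'E'
from m import *
import sys
C=np.array([443.6,-7.55]);a=np.radians(-18.3);X=np.array([np.cos(a),np.sin(a)]);Y=np.array([-X[1],X[0]])
s=robot.get_state();p=s["position"];d=np.array(p[:2])-C
print("tcp crate x,y,z",round(d@X,1),round(d@Y,1),round(p[2],1),"tip",round(p[2]-14,1),"t",round(s["clock"],2),"F",np.round(s["ft_force"],1))
if len(sys.argv)>1:
  for n in sys.argv[1:]:
    c=cap(n);P=pts(c);h=cv2.cvtColor(c["img"],cv2.COLOR_RGB2HSV).astype(int)
    Q=np.stack([(P[...,:2]-C)@X,(P[...,:2]-C)@Y,P[...,2]],-1)
    box=(abs(Q[...,0])<95)&(abs(Q[...,1])<90)&(c["depth"]>0);wood=(h[...,1]>60)&(h[...,0]<30)
    m=box&(abs(Q[...,2]-63)<6)&wood;print(n,"lid",m.sum(),*rect(Q[m]),"z",np.median(Q[m][:,2]).round(1))
    A=np.c_[Q[m][:,:2],np.ones(m.sum())];print(" tilt",np.round(np.linalg.lstsq(A,Q[m][:,2],rcond=None)[0],4))
    m=(abs(Q[...,1])<62)&(Q[...,0]>-90)&(Q[...,0]<150)&(Q[...,2]>66)&(Q[...,2]<240)&(c["depth"]>0)&(h[...,1]<40)&(h[...,2]>100)
    if m.any(): print(" grey",m.sum(),np.median(Q[m],0).round(1),Q[m].min(0).round(0),Q[m].max(0).round(0))
    cv2.imwrite(f"pics/b_{n}_{s['clock']:.1f}.png",c["img"][...,::-1])
E
python3 bail.py wrist scene
```

```text
tcp crate x,y,z 1.6 0.3 314.8 tip 300.8 t 17.15 F [ 0.8 -0.2 -0.1]
wrist lid 12680 [4.3 0.1] [152.1 167.8] 89.9 z 63.2
 tilt [ 4.00000e-04 -4.00000e-04  6.31874e+01]
 grey 79 [1.212e+02 1.000e-01 2.256e+02] [117.  -4. 223.] [127.   4. 227.]
scene lid 2558 [3.7 0. ] [152.5 171.6] 89.8 z 64.8
 tilt [-1.60000e-03  1.10000e-03  6.47883e+01]
 grey 223 [124.9   1.9 226.5] [118. -53. 220.] [130.  54. 231.]
```

Lid seated, level at 63.2 mm with tilt under 0.1%. Going over and behind the bail bar.

Emit:
carry_out([
  {"dp":[-5,0,0],"roll":0,"fingers":0},
  {"dp":[-11,0,0],"roll":0,"fingers":0},
  {"dp":[-16.3,0,0],"roll":0,"fingers":0},
  {"dp":[-16.3,0,0],"roll":0,"fingers":0},
  {"dp":[-16.3,0,1],"roll":0,"fingers":0},
])

```text
clock: 17.88
position: [599.3, -59.1, 301.8]
orientation: [[-0.949, 0.314, -0.001], [0.314, 0.949, -0.0], [0.001, -0.001, -1.0]]
ft_force: [-0.1, 0.2, -0.0]
finger_gap: 0.004
grip_force: 0.0
```

```bash
python3 bail.py
```

```text
tcp crate x,y,z 164.0 -0.0 301.8 tip 287.8 t 17.88 F [-0.1  0.2 -0. ]
```

Emit:
carry_out([
  {"dp":[0,0,4],"roll":0,"fingers":0},
  {"dp":[0,0,8],"roll":0,"fingers":0},
  {"dp":[0,0,8.5],"roll":0,"fingers":0},
  {"dp":[1,0,8.5],"roll":0,"fingers":0},
  {"dp":[2,0,8.5],"roll":0,"fingers":0},
])

```text
clock: 18.5
position: [580.3, -52.4, 220.2]
orientation: [[-0.95, 0.314, 0.004], [0.314, 0.95, 0.0], [-0.004, 0.001, -1.0]]
ft_force: [0.3, 0.2, 0.1]
finger_gap: 0.001
grip_force: 0.0
```

Emit:
carry_out([
  {"dp":[1,0,0],"roll":0,"fingers":0},
  {"dp":[2,0,0],"roll":0,"fingers":0},
  {"dp":[3,0,0],"roll":0,"fingers":0},
  {"dp":[4,0,0],"roll":0,"fingers":0},
  {"dp":[5,0,0],"roll":0,"fingers":0},
])

```text
clock: 19.12
position: [532.0, -36.8, 217.7]
orientation: [[-0.949, 0.314, -0.0], [0.314, 0.949, 0.0], [0.0, -0.0, -1.0]]
ft_force: [1.2, -1.0, 0.2]
finger_gap: -0.001
grip_force: 0.7
```

```bash
python3 bail.py scene
```

```text
tcp crate x,y,z 93.2 0.0 217.7 tip 203.7 t 19.12 F [ 1.2 -1.   0.2]
scene lid 1800 [ 3.9 -0.3] [171.5 152.5] 0.2 z 64.7
 tilt [-3.70000e-03  7.00000e-04  6.47484e+01]
```

Emit:
carry_out([
  {"dp":[1.2,0,0],"roll":0,"fingers":0},
  {"dp":[2.5,0,0.2],"roll":0,"fingers":0},
  {"dp":[3.9,0,0.6],"roll":0,"fingers":0},
  {"dp":[5.3,0,1.2],"roll":0,"fingers":0},
  {"dp":[6.7,0,1.9],"roll":0,"fingers":0},
])

```text
clock: 19.8
position: [468.3, -15.8, 198.7]
orientation: [[-0.949, 0.314, 0.0], [0.314, 0.949, -0.0], [-0.0, 0.0, -1.0]]
ft_force: [1.4, -0.5, -1.7]
finger_gap: -0.002
grip_force: 1.1
```

Emit:
carry_out([
  {"dp":[0.6,0,0.4],"roll":0,"fingers":0},
  {"dp":[1.2,0,0.8],"roll":0,"fingers":0},
  {"dp":[1.8,0,1.3],"roll":0,"fingers":0},
  {"dp":[2.4,0,1.8],"roll":0,"fingers":0},
  {"dp":[2.4,0,1.8],"roll":0,"fingers":0},
])

```text
clock: 20.42
position: [445.7, -8.4, 180.3]
orientation: [[-0.95, 0.314, -0.001], [0.314, 0.95, -0.0], [0.001, -0.0, -1.0]]
ft_force: [-0.3, 0.2, 0.3]
finger_gap: -0.002
grip_force: 0.0
```

```bash
python3 bail.py side; python3 - <<'E'
import cv2,glob
f=sorted(glob.glob("pics/b_side*"))[-1];i=cv2.imread(f)[100:260,220:420];cv2.imwrite("pics/c1.png",cv2.resize(i,None,fx=4,fy=3.7))
E
```

```text
tcp crate x,y,z 2.2 -0.1 180.3 tip 166.3 t 20.43 F [-0.3  0.2  0.3]
side lid 1251 [-0.5 -0.5] [157.4 161.8] 89.3 z 64.7
 tilt [-2.00000e-04  6.10000e-03  6.45706e+01]
 grey 100 [ 47.3  47.6 119.1] [ -5. -56.  75.] [ 90.  58. 177.]
```

View pics/c1.png

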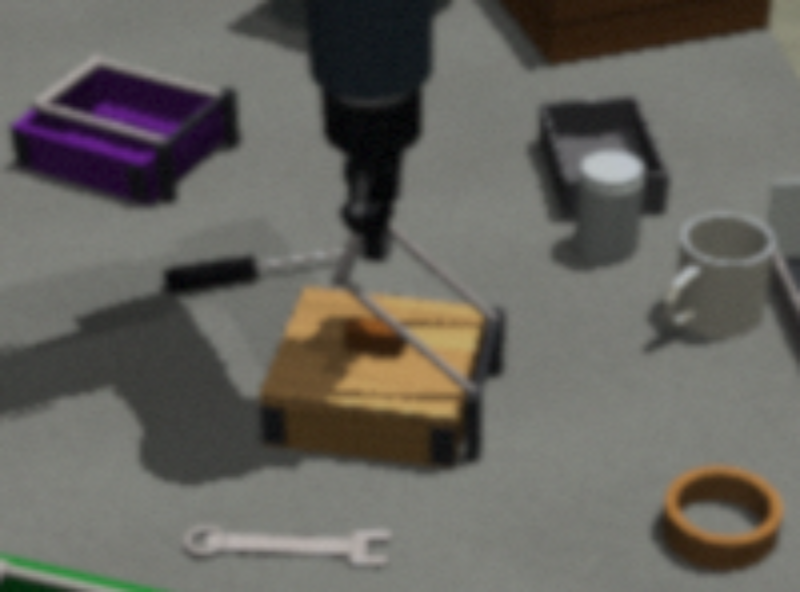

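The bail leans at about 45° over the lid, with its bar near (345,265). Next the fingertips go on top of the bar to press it down.

Emit:
carry_out([
  {"dp":[-0.8,0,0],"roll":0,"fingers":0},
  {"dp":[-0.8,0,-4],"roll":0,"fingers":0},
  {"dp":[-0.8,0,-4],"roll":0,"fingers":0},
  {"dp":[1.8,0,-4],"roll":0,"fingers":0},
  {"dp":[1.8,0,-4],"roll":0,"fingers":0},
])

```text
clock: 21.1
position: [428.8, -2.7, 220.8]
orientation: [[-0.95, 0.313, -0.0], [0.313, 0.95, 0.0], [0.0, 0.0, -1.0]]
ft_force: [0.4, -0.1, 0.6]
finger_gap: 0.001
grip_force: 0.0
```

```bash
python3 bail.py
```

```text
tcp crate x,y,z -15.6 -0.1 220.8 tip 206.8 t 21.1 F [ 0.4 -0.1  0.6]
```

Emit:
carry_out([
  {"dp":[0,0,1.2],"roll":0,"fingers":0},
  {"dp":[0.2,0,2.4],"roll":0,"fingers":0},
  {"dp":[1.0,0,3.4],"roll":0,"fingers":0},
  {"dp":[1.9,0,4.5],"roll":0,"fingers":0},
  {"dp":[2.7,0,5.8],"roll":0,"fingers":0},
])

```text
clock: 21.72
position: [403.1, 5.7, 162.0]
orientation: [[-0.949, 0.314, -0.0], [0.314, 0.949, -0.0], [0.0, -0.0, -1.0]]
ft_force: [0.0, -0.4, 0.7]
finger_gap: -0.001
grip_force: 0.3
```

```bash
python3 bail.py
```

```text
tcp crate x,y,z -42.6 -0.1 162.0 tip 148.0 t 21.73 F [ 0.  -0.4  0.7]
```

Emit:
carry_out([
  {"dp":[0.5,0,1.2],"roll":0,"fingers":0},
  {"dp":[1.0,0,2.4],"roll":0,"fingers":0},
  {"dp":[1.4,0,3.6],"roll":0,"fingers":0},
  {"dp":[1.7,0,4.8],"roll":0,"fingers":0},
  {"dp":[1.8,0,5.8],"roll":0,"fingers":0},
])

```text
clock: 22.35
position: [386.4, 11.4, 104.1]
orientation: [[-0.949, 0.314, -0.0], [0.314, 0.949, -0.0], [0.0, -0.0, -1.0]]
ft_force: [-0.5, 0.4, 1.1]
finger_gap: 0.0
grip_force: 0.3
```

Emit:
carry_out([
  {"dp":[0.1,0,0.5],"roll":0,"fingers":0},
  {"dp":[0.15,0,0.9],"roll":0,"fingers":0},
  {"dp":[0.15,0,1.2],"roll":0,"fingers":0},
  {"dp":[0.15,0,1.3],"roll":0,"fingers":0},
])

```text
clock: 22.85
position: [385.3, 11.8, 91.8]
orientation: [[-0.949, 0.314, 0.0], [0.314, 0.949, 0.0], [-0.0, 0.0, -1.0]]
ft_force: [-0.4, 0.1, 1.4]
finger_gap: -0.007
grip_force: 0.2
```

```bash
python3 bail.py scene side
```

```text
tcp crate x,y,z -61.5 0.1 91.8 tip 77.8 t 22.85 F [-0.4  0.1  1.4]
scene lid 2356 [3.  0.2] [168.9 154. ] 0.4 z 64.8
 tilt [-2.10000e-03  1.90000e-03  6.47838e+01]
 grey 309 [-3.1 19.8 76.1] [-65. -54.  67.] [92. 55. 85.]
side lid 972 [ 0.8 -0.7] [160.7 160.7] 89.3 z 64.8
 tilt [-5.00000e-04  8.60000e-03  6.47272e+01]
 grey 112 [ 16.2 -48.6  73.9] [-65. -57.  66.] [ 87.  53. 108.]
```

Press on in small steps until the force rises.

Emit:
carry_out([
  {"dp":[0,0,0.1],"roll":0,"fingers":0},
  {"dp":[0,0,0.2],"roll":0,"fingers":0},
  {"dp":[0,0,0.25],"roll":0,"fingers":0},
  {"dp":[0,0,0.3],"roll":0,"fingers":0},
])

```text
clock: 23.45
position: [385.3, 11.9, 89.0]
orientation: [[-0.95, 0.314, 0.0], [0.314, 0.95, 0.0], [-0.0, 0.0, -1.0]]
ft_force: [-1.2, -0.6, 3.6]
finger_gap: -0.003
grip_force: 1.7
```

Emit:
carry_out([
  {"dp":[0,0,0.05],"roll":0,"fingers":0},
  {"dp":[0,0,0.1],"roll":0,"fingers":0},
  {"dp":[0,0,0.1],"roll":0,"fingers":0},
])

```text
clock: 23.82
position: [385.4, 11.9, 88.8]
orientation: [[-0.95, 0.313, 0.001], [0.313, 0.95, 0.0], [-0.001, 0.0, -1.0]]
ft_force: [-4.4, 1.4, 10.7]
finger_gap: -0.004
grip_force: 5.2
```

The force rose to 10.7 N at tip height 75 mm, so the bail is on the lid. Retreating to verify.

Emit:
carry_out([
  {"dp":[0,0,-1],"roll":0,"fingers":0},
  {"dp":[0,0,-5],"roll":0,"fingers":0},
  {"dp":[0,0,-11],"roll":0,"fingers":0},
  {"dp":[2,0,-17],"roll":0,"fingers":0},
  {"dp":[3,0,-22],"roll":0,"fingers":0},
])

```text
clock: 24.45
position: [356.0, 21.0, 310.6]
orientation: [[-0.949, 0.314, 0.002], [0.314, 0.949, 0.001], [-0.002, 0.001, -1.0]]
ft_force: [1.1, 1.7, -0.8]
finger_gap: -0.002
grip_force: 0.0
```

```bash
python3 bail.py wrist scene; cp pics/b_wrist_24.4*.png pics/fin.png; ls pics
```

```text
tcp crate x,y,z -92.2 -0.4 310.6 tip 296.6 t 24.45 F [ 1.1  1.7 -0.8]
wrist lid 6959 [3.8 0.1] [151.9 167.9] 89.9 z 63.2
 tilt [ 2.50000e-03 -6.00000e-04  6.32343e+01]
 grey 1337 [-42.7  -1.9  73.3] [-67. -54.  70.] [74. 53. 77.]
scene lid 2375 [ 4.8 -0.2] [173.9 152.5] 0.0 z 64.8
 tilt [-4.00000e-03  2.20000e-03  6.48034e+01]
 grey 374 [-26.1  -1.6  74.9] [-66. -54.  67.] [92. 56. 81.]
b_scene_17.1.png
b_scene_19.1.png
b_scene_22.9.png
b_scene_24.4.png
b_side_20.4.png
b_side_22.9.png
b_wrist_17.1.png
b_wrist_24.4.png
c1.png
crop.png
fin.png
scene.png
side.png
w1.png
w2.png
w3.png
w4.png
w5.png
```

View pics/fin.png

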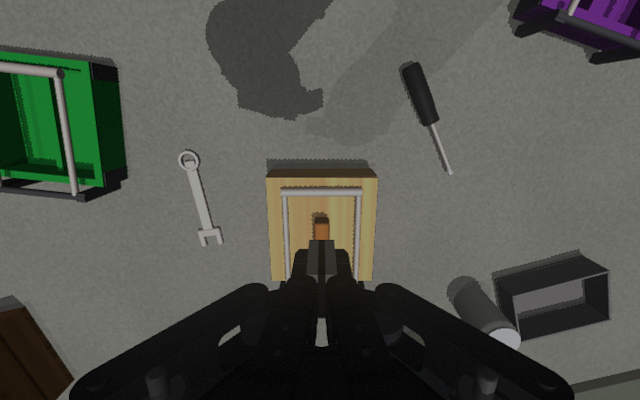

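The bail lies flat on the seated lid, with the bar at (322,190) and its top near 75 mm. Nothing else has moved.

```bash
python3 -c "
from plant import robot
print(robot.hand_in())"
```

```text
the job is handed in; nothing more can be done
None
```

The bracket is lying flat in its compartment, the lid is fully seated, the bail is folded down onto it, and I handed the job in at about 24.5 s of the 72 s allowed.

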